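Clamp the inlet filter onto the bench vacuum pump

ROBOT

A 7-joint arm with a two-finger parallel gripper is mounted at the origin on a cart in front of the work surface, level with it; the furniture and walls round the work are solid. World frame = base frame: x ahead of the robot, y to its left, z up, the work surface at z = 0. Lengths are in m, angles in degrees, forces in N, time in s.
With the tool pointing down it reaches from about 0.425 to 0.925 m from the base axis. Payload 6.8 kg.
Tool frame: the origin (TCP) lies on the centre line of the jaws, within the pads' length; the fingertips stand 8 mm ahead of it and the grasp point (between the pads) lies 11 mm behind it (arm.tip_reach is the z of the fingertips in the tool frame, in m); z points along the fingers, y is the line along which they close (so a half turn about z gives the same grasp; the last joint's range is limited). The gripper opens to 85 mm and grips with 20 to 120 N. Pads are 22 mm wide; open, the fingers measure 114 mm over their backs; the gripper's body (76 mm by 85 mm) begins 54 mm behind the grasp point. The pads swing forward as they close: fully open they stand 13 mm farther back than shut.
Start: joints at [-81.423, 27.33, 1.283, 89.118, -0.659, 63.558, -4.761], TCP at [0.172, 0.653, 0.239] pointing down, gripper open.
Joint ranges: [-169.35, 169.35], [-19.33, 120.38], [-80.79, 83.38], [13.8, 139.57], [-78.32, 258.32], [9.67, 109.79], [-169.56, 169.56]. Speed limits (degrees/s): [136.94, 136.94, 180, 180, 180, 180, 180].

INTERFACE

Orientations are given as [roll, pitch, yaw] about the fixed x, y, z axes, in that order (R = Rz(yaw) Ry(pitch) Rx(roll)).
In Python, from bench import arm gives the robot as it stands.
- The arm moves only by the tool step_hand, called after "Request:" in YAML: its name, and indented under it one key for each argument. Schema: {"type":"object","properties":{"ticks":{"type":"object","properties":{"steps":{"type":"array","items":{"type":"array","items":{"type":"number"},"minItems":5,"maxItems":5},"minItems":1,"maxItems":20}},"additionalProperties":false,"required":["steps"]},"grip_force":{"type":"number"},"only":{"type":"string"},"quiet":{"type":"boolean"},"lines":{"type":"string"}},"required":["ticks"],"additionalProperties":false}. ticks is an object whose key "steps" holds a list of rows, 1 to 20 of them, each of 5 numbers: dx, dy, dz in m, then a turn about the tool's z in degrees, then the opening from 0.0 (shut) to 1.0 (fully open); each row shifts and turns the commanded pose from where the row before left it, along the tool's axes as they then stand; what a row does not reach is not made up. A row lasts 1/8 s, in which the tool goes at most 0.0625 m and 10.7 degrees, less where a joint would pass 70% of its speed; a pose out of reach is approached as far as the arm can. The fingers move at their own pace and stop on an object; grip_force is the grip in N (left out, the last holds). Time passes only in rows, so rows that do not move let the fingers close. The tool returns the time, the measured TCP pose, the force, the opening and the grip force at its end. only (a regular expression) keeps the lines of the reply that match it, lines (a string "A,B") keeps lines A to B, and quiet returns only ok. Input that does not fit is refused with a message, and nothing moves.
- arm.read_state(): the state, without advancing time (a new reading comes with each control period).
- arm.capture(name): name is "scene" or "top" or "wrist"; returns a dict with "image" (420x560x3 uint8, red, green, blue), "mtx" (3x3 intrinsics, pixels), "cam_to_world" (4x4, takes a point from camera to world coordinates); the wrist camera has in their place "T_tool_cam" (4x4, takes a point from camera to tool coordinates, whose origin is the TCP and whose axes are the flange's). Camera axes: x right, y up, looking along -z (the intrinsics and any distortion apply to the point x, -y, -z); pixel columns grow to the right and rows downward; lengths in m; the calibration is good to about 2 mm. A picture is of the moment at which its call begins: read the wrist's pose just before it. There is no depth.
- arm.hand_in(): hands the job in; it is judged then, once.
The state is a dict: "t": time; "joint_positions": joint angles; "qvel": joint speeds; "tau": joint torques, N m; "tool_pos": TCP position; "ee_rot": TCP orientation; "ft_force": force on the tool from outside, world axes, zero at the start; "ft_torque": the same for the moment, N m; "grip_width": opening from 0.0 (shut) to 1.0 (fully open); "finger_force": force on a finger pad.
Only numpy, scipy, OpenCV 4.12 (cv2) and the standard library are available. Lean on these libraries where they do the work, as an engineer would, in place of code of your own. Each camera call takes 0.05 s, during which the arm holds its last target. There are 200 camera calls.

TASK

Refit the filter to the bench vacuum pump: lay it in the saddle with its round flange in the open lower half of the clamp ring, square against the pump's inlet flange. Swing the upper half of the ring over both flanges until it is fully shut, swing the hinged bolt up into the slot of the ring's lug, and screw its knob clockwise until it stops. Leave the things standing around the pump where they are.

Things in the scene. Friction and masses are not known exactly. Their poses are not given: they have to be found in the camera images.
- filter: Loose in-line filter, 0.3-0.5 kg: steel tube 44 mm thick with a blue band, 171 mm long. Origin on its axis, mid tube (grip across the tube here); x along the tube to the round flange. Bare tube x -48 to 56 mm; grey hexagonal cap 64 mm across flats x -52 to -85; brass hose tail to -106. Lies on the desk, axis level 32 mm up, flange away from the robot.
- filter_face (a point): Centre of the flat face of the filter's flange, 65 mm along its x; axes as the filter's. Flange 64 mm in diameter, rim 5 mm thick, its back tapering to 48 mm diameter 9 mm behind the face.
- port_face (a point): Centre of the flat face of the pump's inlet flange (same shape, fixed), 125 mm above the desk, facing the robot. Axes: x level along the pipe into the pump, y level to the left, z up. The filter's face belongs here, its x along this x (2 mm play). The white pump box, 108 mm wide, 144 mm tall (handle 170), stands 55 to 140 mm behind this face.
- ring (a point): Centre of the clamp ring (same point as port_face). Ring: steel, 32 mm wide along the pipe, 84 mm outside, V groove inside (66 mm at its floor, 52 mm over the lips) for both flanges. Axes: x as port_face's; z square to the parting plane, up and 30 deg to the right. The fixed lower half is open along +z: lay the filter in along -z, its axis level along x.
- saddle (a point): Point on the pipe axis over the V saddle, 97 mm in front of port_face (axes the same). Upright 90 deg rubber V, 16 mm long, holds the filter's tube 1 mm low at most; its tips end 5 mm below the axis, 28 mm either side. Fingers at the filter's origin (65 mm in front of port_face) stand free of saddle and ring.
- clamp_hinge (a point): Centre of the hinge pin of the ring's upper half, on the left, parallel to the pipe: +50 mm along the ring's y. Fixed; axes as the ring's.
- bail (a point): Centre of the upper half's grab bar: rubber sleeve 13.6 mm thick, 44 mm long, parallel to the pipe, on a wire bail with side wires 29 mm either way, 42 mm off the ring's back. Shut it lies at y 0, z +84 mm in the ring's axes, so it swings 98 mm about clamp_hinge. The sleeve may turn in the fingers. Axes: of the upper half; x along the pipe, z from ring to bar.
- upper_half (a joint): Angle of the ring's upper half (rad): 0 = fully shut, grows as it swings up and over to the left about the hinge (about -x of the ring); 1.95 = open stop. Starts at 1.7 to 1.95. Hinge drag 0.08 N m: let go above about 1.0 it stays, below that its 0.22 kg falls shut.
- bolt_pin (a point): Centre of the swing bolt's pin, on the right below, parallel to the pipe: y -74, z -16 mm in the ring's axes. Fixed; axes as the ring's.
- knob_grip (a point): Middle of the black knob at the bolt's end: ribbed cylinder 32 mm thick, 30 mm long, coaxial with the bolt, centre 59 mm from bolt_pin. A 21 mm collar 7 mm below it bears on the lug. Axes: z along the bolt, away from the pin. Bolt in slot: knob's lower end 14 mm over the lug, which is 30 mm wide along the pipe; ring's back 26 mm beside it.
- swing_bolt (a joint): Angle of the bolt about its pin (rad), about +x of the ring: 0 = fully in the slot, pointing along the ring's z (30 deg right of upright); grows as it swings out to the right and down, 1.25 = stop, 12 deg below level. Starts at 1.0 to 1.25. Drag 0.08 N m: stays where it is left. Passes the lug only with the ring shut.
- clamp_knob (a joint): Turn of the knob on its thread (rad): grows clockwise as seen from its free end. 0 = run out; starts at 0 to 0.5; moves 0.8 mm towards the lug per rad, meets it at about 2.75 and stops at 2.9. Drag 0.05 N m, stays where it is left.
- green_beaker: Bystander: light green plastic beaker, 117 mm across, 128 mm tall; origin at the centre of its underside.
- sample_jar: Bystander: small jar with a red cap, 44 mm across, 60 mm tall; origin at the centre of its underside.
- swab_jar: Bystander: glass jar of cotton swabs, 52 mm across, 79 mm tall; origin at the centre of its underside.
- reagent_carton: Bystander: upright yellow and white carton, 45 x 75 x 130 mm; origin at the centre of its underside.

How it is judged (in metres and radians):
On the way, in this order (a step that is already met when the one before it is completed fails the run):
1. The filter lies in the saddle and the lower half, its flange square against the inlet flange, ring still open (distance between filter_face and port_face below 0.006 m and angle between the x axis of filter and the x axis of port_face, either way round below 0.06 rad and value of joint upper_half above 1.2 rad), for 0.2 s.
2. The upper half is shut over both flanges (distance between filter_face and port_face below 0.006 m and angle between the x axis of filter and the x axis of port_face, either way round below 0.06 rad and value of joint upper_half below 0.04 rad), for 0.2 s.
3. The bolt stands in the slot of the lug with the ring shut (all of step 2 and value of joint swing_bolt below 0.08 rad), for 0.2 s.
4. The knob is screwed home (all of step 3 and value of joint clamp_knob above 2.6 rad), for 0.2 s.
At the end, for the whole second after the job is handed in: The filter's flange face is within 6 mm of the inlet flange's and square to it (0.06 rad), the upper half is shut (below 0.04 rad), the bolt is in the slot (below 0.08 rad), the knob is screwed home (beyond 2.6 rad) and the filter is at rest (all of step 4 and linear speed of filter below 0.02 m/s); the robot touches nothing.
It fails at once if The green beaker is pushed or knocked away (over 25 mm) (distance of green_beaker from where it was at the start of the episode above 0.025 m).
It fails at once if The sample jar is pushed or knocked away (over 25 mm) (distance of sample_jar from where it was at the start of the episode above 0.025 m).
It fails at once if The swab jar is pushed or knocked away (over 25 mm) (distance of swab_jar from where it was at the start of the episode above 0.025 m).
It fails at once if The reagent carton is pushed or knocked away (over 25 mm) (distance of reagent_carton from where it was at the start of the episode above 0.025 m).
It also fails if it takes over 72 s, if anything falls off the work surface, if the arm or the gripper's body presses on something with over 40 N, if the wrist force passes 120 N, or if a joint passes its speed limit or range.

## Working session

There is one attempt and no reset: what is moved stays moved. The work goes in short steps, Python scripts to look and compute and a tool call to move; the robot and the scene stay as the last step left them, time stands still between calls to the robot, and variables do not carry over. Pictures are saved under pics/ and viewed, at most 10 in all, crops included, and the job is handed in when it is done.

```bash
ls; mkdir -p pics
```

Run:
```python
from bench import arm
import cv2,json,numpy as np
print(arm.read_state()); print(arm.tip_reach)
d={}
ims=[]
for n in("scene","top","wrist"):
    c=arm.capture(n); cv2.imwrite(f"pics/{n}0.png",c["image"][:,:,::-1]); 
    d[n]={k:np.array(v).tolist() for k,v in c.items() if k!="image"}
    print(n,d[n])
json.dump(d,open("cal.json","w"))
```

```text
bench.py
pics
{'t': 0.0, 'joint_positions': array([-81.42168479,  27.37528689,   1.27962636,  89.17919806,
        -0.66095985,  63.55746656,  -4.76335854]), 'qvel': array([-0.01941685,  0.00374153,  0.06718565,  0.06822933,  0.03274992,
       -0.01453692, -0.04002998]), 'tau': array([-2.19275580e-05, -5.96458304e+01,  1.60813920e+00, -2.81202650e+01,
        1.24056620e-02,  9.42119979e-03,  3.47666258e-06]), 'tool_pos': array([0.17195822, 0.65212436, 0.23832499]), 'ee_rot': array([-1.79895512e+02,  5.78161048e-03,  1.65226553e+02]), 'ft_force': array([ 0.4568751 , -0.77347451,  0.43282246]), 'ft_torque': array([0.0250091 , 0.02111671, 0.01396894]), 'finger_force': 0.0, 'grip_width': 1.0013369332472295}
0.008
scene {'mtx': [[437.8074562098634, 0.0, 285.57759219819], [0.0, 437.8074562098634, 205.88803352797817], [0.0, 0.0, 1.0]], 'cam_to_world': [[0.5979999381609918, 0.32618527679562537, -0.7321196890954453, -0.47640223500445966], [-0.8012732078456881, 0.22175753746247512, -0.5556841197724296, -0.8269557611771418]
[... 268 characters left out ...]
037885, 0.9971962159097776, -0.07309217874926778, 0.4513893197759447], [-0.9998346181924695, -0.015368436930661613, 0.009723549260780883, -0.02451683100579135], [0.008572973988830238, 0.07323604386863469, 0.9972777877780385, 1.2946056274868156], [0.0, 0.0, 0.0, 1.0]]}
wrist {'mtx': [[354.2912215231585, 0.0, 277.9729406999365], [0.0, 354.2912215231585, 210.89348824669756], [0.0, 0.0, 1.0]], 'T_tool_cam': [[-8.716072837049366e-07, 0.9507283623795295, 0.310025129572391, 0.07883549682194156], [0.9999998726573153, 0.00015728682734191196, -0.00047952706548276303, 0.00025805217013818993], [-0.000504662850709797, 0.31002508967499937, -0.9507282414483201, -0.13521035443341664], [0.0, 0.0, 0.0, 1.0]]}
```
Pose: TCP at (0.172,0.652), base rotation -81? OK joint conventions.

View images.

View pics/scene0.png

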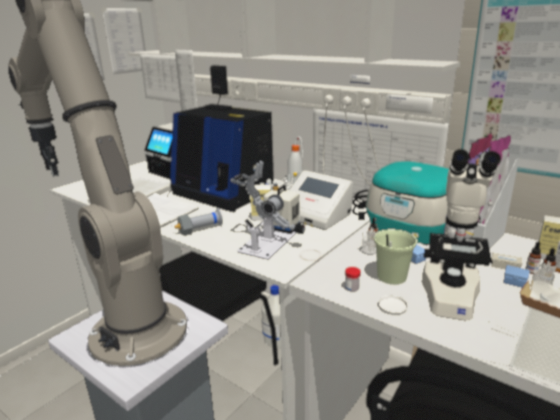

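View pics/top0.png

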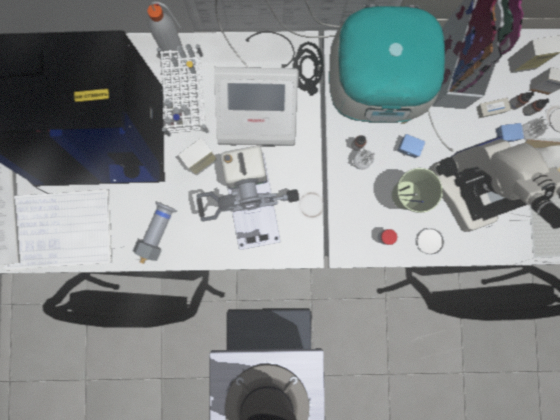

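Create h.py:
```python
import json,numpy as np,cv2
d=json.load(open('cal.json'))
def cam(n):
    K=np.array(d[n]["mtx"]);T=np.array(d[n]["cam_to_world"]);return K,T
def proj(n,p,T=None,K=None):
    if T is None: K,T=cam(n)
    q=np.linalg.inv(T)@np.r_[p,1]; q=K@np.array([q[0],-q[1],-q[2]]); return q[:2]/q[2]
def ray(n,uv,T=None,K=None):
    if T is None: K,T=cam(n)
    v=np.linalg.inv(K)@np.r_[uv,1]; v=T[:3,:3]@np.array([v[0],-v[1],-v[2]]); return T[:3,3],v/np.linalg.norm(v)
def onz(n,uv,z,T=None,K=None):
    o,v=ray(n,uv,T,K); return o+v*(z-o[2])/v[2]
def tri(rs):
    A=np.zeros((3,3));b=np.zeros(3)
    for o,v in rs:
        P=np.eye(3)-np.outer(v,v);A+=P;b+=P@o
    p=np.linalg.solve(A,b); return p,[np.linalg.norm((np.eye(3)-np.outer(v,v))@(p-o)) for o,v in rs]
```

Run:
```python
from h import *
print(proj("top",[.172,.652,.239]),proj("scene",[.172,.652,.239]),proj("top",[0,0,0]))
a=cv2.imread('pics/top0.png')[135:275,130:330]; cv2.imwrite('pics/tc.png',cv2.resize(a,(800,560),interpolation=cv2.INTER_CUBIC))
a=cv2.imread('pics/scene0.png')[150:270,160:320]; cv2.imwrite('pics/sc.png',cv2.resize(a,(800,600),interpolation=cv2.INTER_CUBIC))
```

```text
[-23.72892048 371.23073126] [ 52.58181025 173.94569247] [266.65961964 405.82630179]
```

View pics/tc.png

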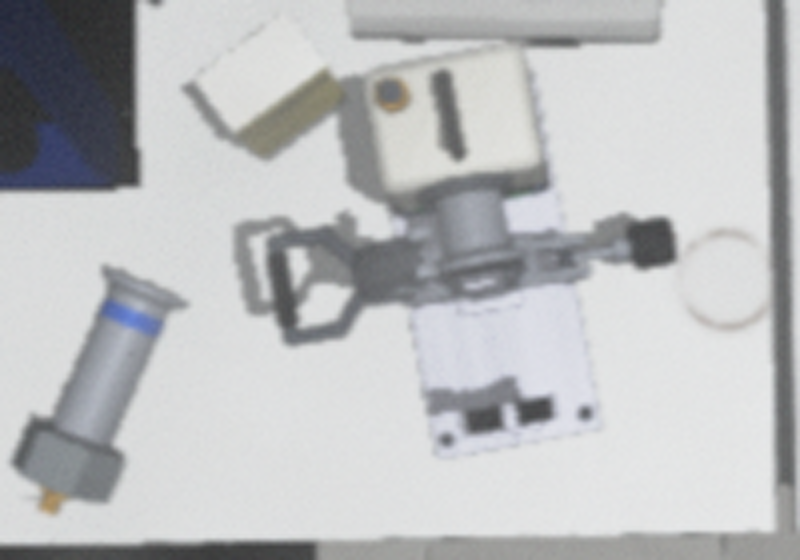

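View pics/sc.png

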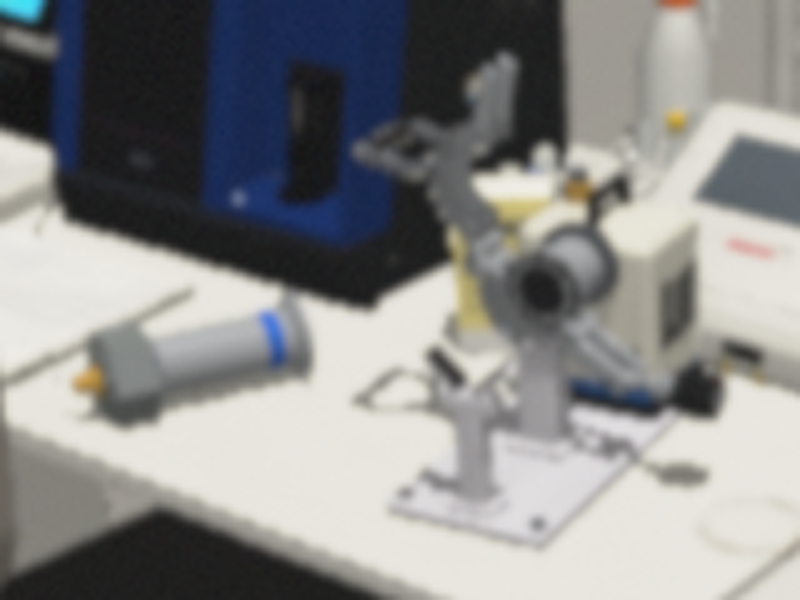

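Run:
```python
from h import *
c=lambda u,v:(130+u/4,135+v/4)
f=onz("top",c(143,286),.05);t=onz("top",c(50,500),.032)
print("flange",f,"tail",t)
ax=f-t;print(np.degrees(np.arctan2(ax[1],ax[0])))
for n,p,z in[("port",(485,278),.14),("saddle",(510,412),.11),("baseL",(435,455),.005),("baseR",(602,430),.005),("bail",(284,283),.22),("knob",(653,243),.08),("boxfl",(392,190),.144),("boxfr",(545,180),.144),("pipeback",(473,190),.147)]:
    print(n,onz("top",c(*p),z))
# bail two-view
s=lambda u,v:(160+u/5,150+v/5)
print(tri([ray("top",c(284,283)),ray("scene",s(393,142))]))
print(tri([ray("top",c(655,243)),ray("scene",s(697,388))]))
print("port circle scene",onz("scene",s(540,290),.125))
```

```text
flange [0.55568099 0.26897715 0.05      ] tail [0.4096778  0.33711899 0.032     ]
-25.019156618310472
port [0.54992166 0.02955064 0.14      ]
saddle [0.46448317 0.0156939  0.11      ]
baseL [0.43606719 0.07279828 0.005     ]
baseR [ 0.45184331 -0.04588863  0.005     ]
bail [0.54194103 0.14525756 0.22      ]
knob [ 0.57698563 -0.08111823  0.08      ]
boxfl [0.60693659 0.08810665 0.144     ]
boxfr [ 0.61192467 -0.00976122  0.144     ]
pipeback [0.6057623  0.03620214 0.147     ]
(array([0.54324876, 0.14553994, 0.21308378]), [np.float64(0.0010852570906260523), np.float64(0.0010852570906261716)])
(array([ 0.57713565, -0.08247191,  0.07746143]), [np.float64(0.00014738058477163288), np.float64(0.00014738058477158363)])
port circle scene [0.56024461 0.03398799 0.125     ]
```

Request:
step_hand:
  ticks: {"steps": [[-0.042,-0.026,0,0,1],[-0.042,-0.026,0,0,1],[-0.042,-0.026,0,0,1],[-0.042,-0.026,0,0,1],[-0.042,-0.026,0,0,1],[-0.042,-0.026,0,0,1],[-0.042,-0.026,0,0,1],[-0.042,-0.026,0,0,1],[-0.042,-0.026,0,0,1],[-0.04,-0.026,0,0,1],[0,0,0,10,1],[0,0,0,0,1]]}

```text
t: 1.65
tool_pos: [0.51, 0.2943, 0.239]
ee_rot: [-180.0, -0.0, 155.3]
ft_force: [0.6, -0.3, 0.2]
grip_width: 1.003
finger_force: 0.0
```

Add to h.py:
```python
def wrist(name):
    from bench import arm
    from scipy.spatial.transform import Rotation as R
    s=arm.read_state(); c=arm.capture("wrist"); cv2.imwrite(f"pics/{name}.png",c["image"][:,:,::-1])
    T=np.eye(4);T[:3,:3]=R.from_euler("xyz",s["ee_rot"],degrees=True).as_matrix();T[:3,3]=s["tool_pos"]
    T=T@c["T_tool_cam"];K=np.array(c["mtx"]);np.savez(f"pics/{name}.npz",T=T,K=K)
    print(s["t"],s["tool_pos"],s["ee_rot"]); return c["image"][:,:,::-1].copy(),T,K
```

```bash
python3 -c "
from h import *
wrist('w1')"
```

```text
1.65 [0.50997867 0.29434707 0.23900941] [-1.79970686e+02 -1.79508471e-02  1.55254995e+02]
```

View pics/w1.png

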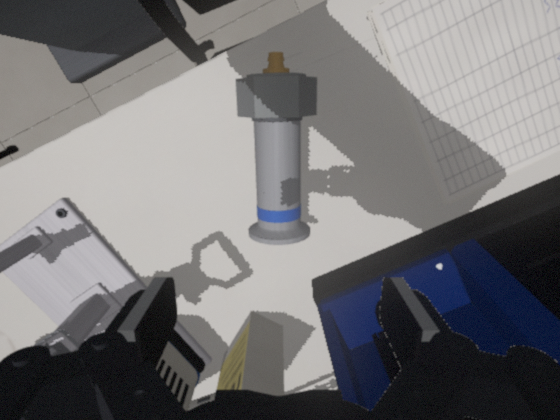

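Run:
```python
from h import *
a=cv2.imread('pics/w1.png');q=np.load('pics/w1.npz');T,K=q['T'],q['K']
h=cv2.cvtColor(a,cv2.COLOR_BGR2HSV)
b=cv2.inRange(h,(100,120,80),(130,255,255));b[:,:240]=0;b[:,320:]=0;b[240:]=0
o=cv2.inRange(h,(5,80,30),(25,255,255));o[90:]=0
for m in(b,o):
    ys,xs=np.nonzero(m);print(len(xs),xs.mean(),ys.mean(),xs.min(),xs.max(),ys.min(),ys.max())
bc=[np.nonzero(b)[1].mean(),np.nonzero(b)[0].mean()];oc=[np.nonzero(o)[1].mean(),np.nonzero(o)[0].mean()]
B=onz(0,bc,.045,T,K);O=onz(0,oc,.038,T,K)
print(B,O,np.degrees(np.arctan2(*(B-O)[1::-1])))
print("tip",onz(0,(276,52),.037,T,K),"flange",onz(0,(279,230),.032,T,K),"hexfront",onz(0,(277,119),.064,T,K),"hexback",onz(0,(277,73),.06,T,K))
```

```text
381 277.08923884514434 215.4724409448819 259 296 209 221
316 275.5221518987342 63.06012658227848 264 288 52 72
[0.53985952 0.28011543 0.045     ] [0.41302628 0.33715776 0.038     ] -24.21548604016287
tip [0.40500942 0.34132655 0.037     ] flange [0.55909111 0.27337818 0.032     ] hexfront [0.45543002 0.31907111 0.064     ] hexback [0.42212047 0.33444698 0.06      ]
```

Request:
step_hand:
  ticks: {"steps": [[0.009,0,0.02,0,1],[0,0,0.045,0,1],[0,0,0.045,0,1],[0,0,0.045,0,1],[0,0,0.04,0,1],[0,0,0.022,0,1],[0,0,0,0,1],[0,0,0,0,0.2],[0,0,0,0,0.2],[0,0,0,0,0.2],[0,0,0,0,0.2],[0,0,0,0,0.2]]}
  grip_force: 60

```text
t: 3.2
tool_pos: [0.5026, 0.299, 0.0239]
ee_rot: [179.9, 0.1, 155.3]
ft_force: [-0.5, -1.4, 6.2]
grip_width: 0.493
finger_force: 59.8
```

Request:
step_hand:
  ticks: {"steps": [[0,0,-0.04,0,0.2],[0,0,-0.055,0,0.2],[0,0,-0.055,0,0.2],[0,0,-0.055,0,0.2],[0,0,-0.055,0,0.2],[0,0,0,-8.2,0.2],[0,0,0,-8.2,0.2],[0,0,0,-8.2,0.2],[0,0,0,-8.2,0.2],[0.013,-0.045,0,0,0.2],[0.013,-0.045,0,0,0.2],[0.013,-0.045,0,0,0.2],[0.013,-0.045,0,0,0.2],[0.013,-0.045,0,0,0.2],[0.013,-0.045,0,0,0.2],[0.013,-0.045,0,0,0.2],[0.013,-0.045,0,0,0.2],[0,0,0,0,0.2],[0,0,0,0,0.2]]}

```text
t: 5.58
tool_pos: [0.4487, -0.0721, 0.2823]
ee_rot: [180.0, 0.0, -172.0]
ft_force: [-0.4, -0.1, -5.3]
grip_width: 0.496
finger_force: 62.8
```

```bash
python3 -c "
from h import *
wrist('w2')"
```

```text
5.575 [ 0.44873313 -0.07210218  0.28227825] [ 1.79957444e+02  9.09776057e-03 -1.71975884e+02]
```

View pics/w2.png

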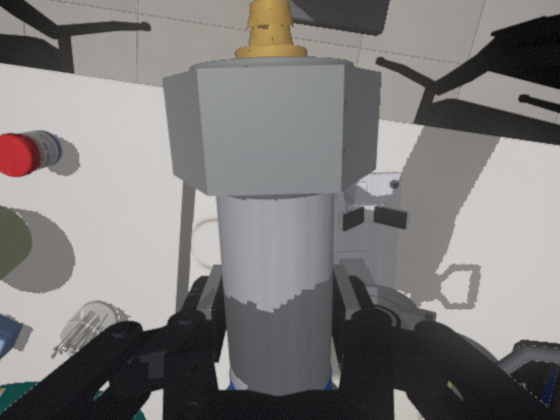

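Request:
step_hand:
  ticks: {"steps": [[0.02,-0.03,0,0,0.2],[0,-0.035,0,0,0.2],[0,0,0,0,0.2],[0,0,0,0,0.2]]}

```text
t: 6.12
tool_pos: [0.4386, -0.1382, 0.2821]
ee_rot: [180.0, -0.0, -171.9]
ft_force: [0.1, 0.0, -4.6]
grip_width: 0.497
finger_force: 62.8
```

```bash
python3 -c "
from h import *
a,T,K=wrist('w3')
cv2.imwrite('pics/w3c.png',cv2.resize(a[160:420,300:560],(600,600),interpolation=cv2.INTER_CUBIC))"
```

```text
6.125 [ 0.43860031 -0.13819851  0.28210271] [ 1.79963919e+02 -2.05940310e-02 -1.71862012e+02]
```

View pics/w3c.png

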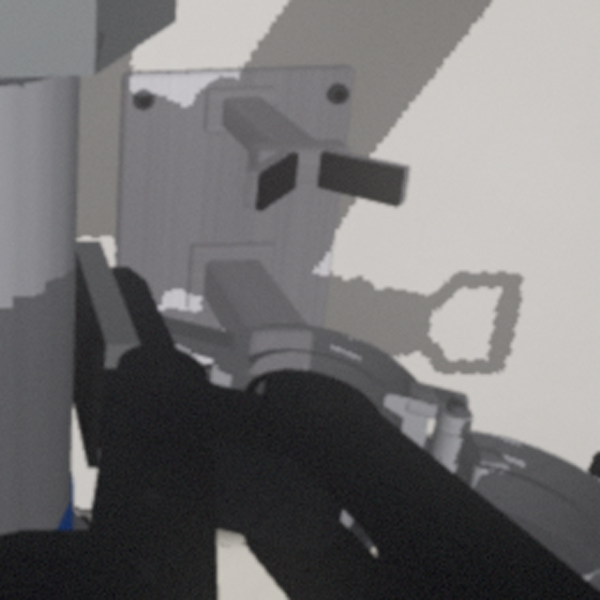

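Run:
```python
from h import *
q=np.load('pics/w3.npz');T,K=q['T'],q['K']
f=lambda u,v:(300+u*260/600,160+v*260/600)
g=lambda p:((p[0]-300)*600/260,(p[1]-160)*600/260)
psi=np.radians(8);X=np.array([np.cos(psi),np.sin(psi),0]);Y=np.array([-np.sin(psi),np.cos(psi),0]);Z=np.array([0,0,1.])
def loc(p): return [round(float(v@p),4) for v in(X,Y)]
for n,p,z in[("tip+a",(408,168),.12),("tip+b",(404,206),.12),("tip-a",(258,185),.12),("tip-b",(258,210),.12),("alt-a",(298,152),.12),("alt-b",(296,185),.12),
 ("valR",(319,170),.094)]:
    P=onz(0,f(*p),z,T,K);print(n,P,loc(P))
P0=np.array([.558,.033,.125]);S=P0-.097*X
for y,z in[(.028,-.005),(.0,-.033),(-.028,-.005)]:
  for x in(-.008,.008): print(y,x,g(proj(0,S+x*X+y*Y+z*Z,T,K)))
yr=Y*np.cos(np.pi/6)+Z*.5; zr=-Y*.5+Z*np.cos(np.pi/6)
H=P0+.05*yr
print("hinge",[g(proj(0,H+x*X,T,K)) for x in(-.016,.016)])
print("ring right rim", g(proj(0,P0-.042*yr-.016*X,T,K)),"ring left",g(proj(0,P0+.042*yr-.016*X,T,K)))
# box/base from top: yaw
c=lambda u,v:(130+u/4,135+v/4)
```

```text
tip+a [0.45178235 0.04489653 0.12      ] [0.4536, -0.0184]
tip+b [0.4676252  0.04840127 0.12      ] [0.4698, -0.0172]
tip-a [ 0.46704442 -0.01126561  0.12      ] [0.4609, -0.0762]
tip-b [ 0.4774933  -0.00850213  0.12      ] [0.4717, -0.0749]
alt-a [0.45138199 0.0005395  0.12      ] [0.4471, -0.0623]
alt-b [0.46493314 0.00353089 0.12      ] [0.4609, -0.0612]
valR [0.46597561 0.02470785 0.094     ] [0.4649, -0.0404]
0.028 -0.008 (np.float64(412.34606558940976), np.float64(164.49133832334))
0.028 0.008 (np.float64(405.1583634239095), np.float64(202.18359766949771))
0.0 -0.008 (np.float64(310.3802447663725), np.float64(140.2024564596108))
0.0 0.008 (np.float64(305.18033023671455), np.float64(175.3787410457673))
-0.028 -0.008 (np.float64(268.8285286396804), np.float64(164.206461219951))
-0.028 0.008 (np.float64(263.8365651703906), np.float64(201.91244829337418))
hinge [(np.float64(452.556940065657), np.float64(406.23791511644185)), (np.float64(437.1421215893444), np.float64(473.3860672899986))]
ring right rim (np.float64(211.56348471540267), np.float64(338.79288016772404)) ring left (np.float64(429.00650679199583), np.float64(399.6470315885425))
```

Request:
step_hand:
  ticks: {"steps": [[-0.026,0.039,0,0,0.2],[-0.026,0.039,0,0,0.2],[-0.026,0.039,0,0,0.2],[0,0,0.035,0,0.2],[0,0,0.035,0,0.2],[0,0,0.034,0,0.2],[0,0,0,0,0.2],[0,0,0,0,0.2]]}

```text
t: 7.18
tool_pos: [0.5001, -0.0122, 0.1794]
ee_rot: [180.0, 0.1, -171.9]
ft_force: [1.1, -0.0, -3.9]
grip_width: 0.492
finger_force: 62.7
```

Add to h.py:
```python
psi=np.radians(8);X=np.array([np.cos(psi),np.sin(psi),0]);Y=np.array([-np.sin(psi),np.cos(psi),0]);Z=np.array([0,0,1.])
def st():
    from bench import arm
    s=arm.read_state();p=s["tool_pos"];f=s["ft_force"]
    print("t %.2f loc X %.4f Y %.4f z %.4f yaw %.2f F"%(s["t"],X@p,Y@p,p[2],s["ee_rot"][2]),np.round([X@f,Y@f,f[2]],1),"M",np.round(s["ft_torque"],2),"grip %.3f %.0f"%(s["grip_width"],s["finger_force"]))
```

```bash
python3 -c "
from h import *
st()
a,T,K=wrist('w4')"
```

```text
t 7.17 loc X 0.4935 Y -0.0816 z 0.1794 yaw -171.90 F [ 1.1 -0.2 -3.9] M [-0.02 -0.17 -0.01] grip 0.492 63
7.175 [ 0.50006885 -0.01215481  0.17939958] [ 1.79989149e+02  8.02273768e-02 -1.71904900e+02]
```

View pics/w4.png

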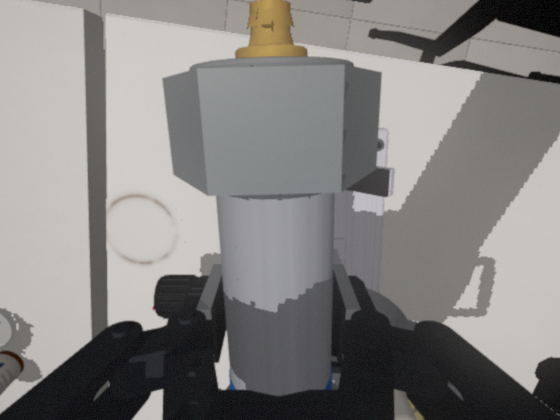

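Request:
step_hand:
  ticks: {"steps": [[0.0017,0.007,0.0125,0,0.2],[0,0.007,0.0125,0,0.2],[0,0.007,0.0125,0,0.2],[0,0.007,0.0125,0,0.2],[0,0,0,0,0.2]]}

```text
t: 7.85
tool_pos: [0.4938, 0.0156, 0.1274]
ee_rot: [180.0, -0.0, -171.9]
ft_force: [1.6, 0.4, -3.6]
grip_width: 0.495
finger_force: 62.8
```

```bash
python3 -c "
from h import *
st()"
```

```text
t 7.85 loc X 0.4911 Y -0.0533 z 0.1274 yaw -171.88 F [ 1.6  0.2 -3.6] M [ 0.11 -0.31  0.03] grip 0.495 63
```

Request:
step_hand:
  ticks: {"steps": [[0,0.003,0.005,0,0.2],[0,0.003,0.005,0,0.2],[0,0,0,0,0.2]]}

```text
t: 8.22
tool_pos: [0.4943, 0.0208, 0.1187]
ee_rot: [-180.0, 0.2, -172.0]
ft_force: [5.7, 0.9, -4.1]
grip_width: 0.497
finger_force: 63.1
```

```bash
python3 -c "
from h import *
st()"
```

```text
t 8.22 loc X 0.4924 Y -0.0482 z 0.1187 yaw -171.97 F [ 5.8  0.1 -4.1] M [ 0.18 -1.34  0.05] grip 0.497 63
```

Request:
step_hand:
  ticks: {"steps": [[-0.0015,0,0,0,0.2],[0,0.002,0.002,0,0.2],[0,0,0,0,0.2]]}

```text
t: 8.6
tool_pos: [0.4945, 0.0224, 0.1165]
ee_rot: [-180.0, 0.1, -172.0]
ft_force: [3.4, -0.4, -2.3]
grip_width: 0.5
finger_force: 63.6
```

```bash
python3 -c "
from h import *
st()"
```

```text
t 8.60 loc X 0.4929 Y -0.0466 z 0.1165 yaw -171.97 F [ 3.3 -0.9 -2.3] M [-0.23 -1.11  0.12] grip 0.500 64
```

Request:
step_hand:
  ticks: {"steps": [[-0.001,0.001,0.002,0,0.2],[0,0,0,0,0.2]]}

```text
t: 8.85
tool_pos: [0.495, 0.0227, 0.1157]
ee_rot: [-180.0, -0.0, -172.0]
ft_force: [-3.0, -4.6, 17.4]
grip_width: 0.498
finger_force: 66.1
```

```bash
python3 -c "
from h import *
st()"
```

```text
t 8.85 loc X 0.4934 Y -0.0464 z 0.1157 yaw -171.95 F [-3.6 -4.1 17.4] M [-0.96  0.47  0.53] grip 0.498 66
```

Request:
step_hand:
  ticks: {"steps": [[-0.001,0,0,0,0.2],[0,0,0,0,0.2]]}

```text
t: 9.1
tool_pos: [0.495, 0.0227, 0.1157]
ee_rot: [-180.0, -0.1, -172.0]
ft_force: [-5.6, -4.8, 21.8]
grip_width: 0.496
finger_force: 66.2
```

```bash
python3 -c "
from h import *
st()"
```

```text
t 9.10 loc X 0.4934 Y -0.0464 z 0.1157 yaw -171.96 F [-6.2 -4.  21.8] M [-0.99  1.1   0.58] grip 0.496 66
```

Request:
step_hand:
  ticks: {"steps": [[0,0,0,0,0.7],[0,0,0,0,0.7],[0,0,0,0,0.7],[0,0,0,0,0.8],[0,0,0,0,0.8]]}

```text
t: 9.72
tool_pos: [0.4957, 0.024, 0.1142]
ee_rot: [180.0, -0.0, -172.0]
ft_force: [-0.4, -0.0, -0.1]
grip_width: 0.801
finger_force: 0.0
```

```bash
python3 -c "
from h import *
st()"
```

```text
t 9.72 loc X 0.4942 Y -0.0452 z 0.1142 yaw -171.97 F [-0.4  0.  -0.1] M [-0.02 -0.06 -0.01] grip 0.801 0
```

Request:
step_hand:
  ticks: {"steps": [[0,0,-0.03,0,0.8],[0,0,-0.05,0,0.8],[0,0,-0.05,0,0.6],[0,0,-0.05,0,0.35],[0,0,0,0,0.35],[0,0,0,0,0.35]]}

```text
t: 10.48
tool_pos: [0.4954, 0.024, 0.2937]
ee_rot: [180.0, -0.0, -172.0]
ft_force: [0.6, 0.0, -0.7]
grip_width: 0.354
finger_force: 0.0
```

```bash
python3 -c "
from h import *
st()
a,T,K=wrist('w5')"
```

```text
t 10.47 loc X 0.4940 Y -0.0452 z 0.2937 yaw -171.96 F [ 0.6 -0.  -0.7] M [0.01 0.04 0.05] grip 0.354 0
10.475 [0.49543288 0.02401748 0.29374153] [ 1.79989210e+02 -4.03298692e-02 -1.71964696e+02]
```

View pics/w5.png

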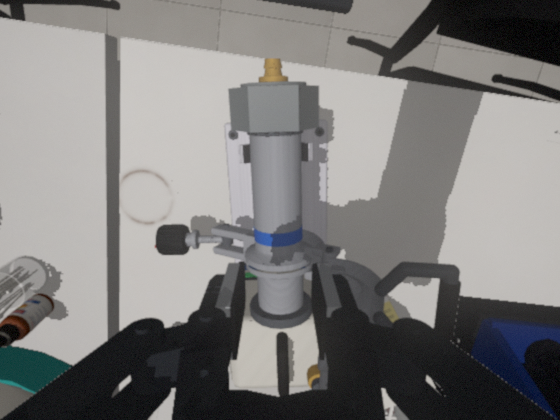

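```bash
sed -i 's/^psi=np.radians(8)/psi=np.radians(9)/' h.py
```

Add to h.py:
```python
P0=np.array([.5592,.0332,.125]);yr=Y*np.cos(np.pi/6)+Z*.5; zr=-Y*.5+Z*np.cos(np.pi/6);H=P0+.05*yr
def bail(th):  # world bar centre
    a=np.radians(150.8)-th; return H+.0978*(np.cos(a)*Y+np.sin(a)*Z)
def knob(th,r=.059):
    a=np.radians(60)-th; return P0-.074*yr-.016*zr+r*(-np.cos(a)*Y+np.sin(a)*Z)
```

Run:
```python
from h import *
q=np.load('pics/w5.npz');T,K=q['T'],q['K']
for th in(1.8,1.85,1.9,1.95):
    b=bail(th);print(th,b,[proj(0,b+x*X,T,K).round(1) for x in(-.029,-.022,.022)],proj("top",b).round(1),proj("scene",b).round(1))
print("obs top",130+284/4,135+283/4,"scene",160+393/5,150+142/5)
for th in(1.0,1.1,1.25):
    b=knob(th);print(th,b,proj(0,b,T,K).round(1),proj("top",b).round(1))
a=cv2.imread('pics/w5.png')
for r in(276,285,295,305): print(r,[int(v) for v in a[r,425:480].mean(1)])
```

```text
1.8 [0.54212318 0.14101882 0.22229869] [array([444.5, 276.4]), array([443.1, 285.9]), array([435.1, 341.7])] [202.6 205.6] [238.9 176.2]
1.85 [0.54157079 0.14450646 0.21891663] [array([447.6, 273.8]), array([446.2, 283.2]), array([438.1, 338.5])] [201.4 205.9] [238.1 177. ]
1.9 [0.54104553 0.1478228  0.21536231] [array([450.2, 271.2]), array([448.8, 280.5]), array([440.7, 335.2])] [200.2 206.3] [237.3 177.8]
1.95 [0.54054872 0.15095953 0.21164463] [array([452.3, 268.6]), array([450.9, 277.8]), array([442.8, 331.8])] [199.2 206.6] [236.6 178.7]
obs top 201.0 205.75 scene 238.6 178.4
1.0 [ 0.57719312 -0.08040409  0.07692722] [170.7 237.9] [292.9 195.8]
1.1 [ 0.57719053 -0.08038776  0.0710297 ] [172.3 235.9] [292.8 196. ]
1.25 [ 0.57701425 -0.07927472  0.0622601 ] [175.5 232.9] [292.3 196.4]
276 [65, 67, 66, 67, 65, 64, 65, 68, 67, 65, 67, 68, 67, 69, 69, 69, 69, 68, 69, 67, 67, 66, 71, 70, 72, 71, 72, 70, 72, 70, 74, 73, 72, 96, 158, 186, 188, 190, 190, 189, 188, 188, 189, 189, 189, 189, 188, 189, 189, 189, 188, 188, 189, 188, 187]
285 [152, 166, 169, 180, 188, 187, 188, 188, 190, 188, 188, 188, 185, 161, 101, 60, 56, 54, 55, 55, 55, 55, 56, 58, 54, 57, 57, 58, 57, 57, 58, 56, 61, 57, 64, 111, 166, 187, 190, 189, 189, 189, 189, 189, 188, 189, 187, 188, 189, 187, 188, 187, 188, 188, 188]
295 [189, 188, 188, 187, 187, 188, 188, 186, 188, 188, 187, 184, 153, 84, 53, 53, 49, 49, 48, 50, 50, 52, 54, 51, 53, 51, 54, 53, 54, 53, 55, 52, 51, 59, 100, 133, 146, 150, 170, 184, 184, 184, 185, 185, 184, 183, 185, 186, 189, 189, 188, 187, 187, 186, 186]
305 [187, 187, 188, 186, 188, 187, 187, 188, 187, 188, 184, 149, 77, 45, 43, 47, 48, 46, 51, 49, 46, 49, 46, 47, 48, 50, 52, 49, 52, 49, 47, 52, 67, 65, 52, 46, 45, 48, 44, 49, 45, 50, 47, 48, 48, 49, 48, 48, 50, 48, 46, 48, 48, 48, 49]
```

Request:
step_hand:
  ticks: {"steps": [[0,0,0,-1,0.35],[-0.0215,0.0384,0,0,0.35],[-0.0215,0.0384,0,0,0.35],[-0.0215,0.0384,0,0,0.35],[0,0,0.03,0,0.35],[0,0,0,0,0.35]]}

```text
t: 11.28
tool_pos: [0.5396, 0.1475, 0.2612]
ee_rot: [-179.9, -0.4, -170.9]
ft_force: [-0.4, -0.7, -0.8]
grip_width: 0.352
finger_force: 0.0
```

```bash
python3 -c "
from h import *
st();from bench import arm
d=bail(1.9)-arm.read_state()['tool_pos'];print(X@d,Y@d,d[2])"
```

```text
t 11.28 loc X 0.5561 Y 0.0613 z 0.2612 yaw -170.91 F [-0.5 -0.6 -0.8] M [-0.06 -0.01  0.07] grip 0.352 0
0.0014377734719007833 0.00010284130119588216 -0.04587629600434284
```

Request:
step_hand:
  ticks: {"steps": [[-0.001,0,0.028,0,0.35],[0,0,0.028,0,0.35],[0,0,0,0,0.35],[0,0,0,0,0.05],[0,0,0,0,0.05],[0,0,0,0,0.05],[0,0,0,0,0.05]]}
  grip_force: 30

```text
t: 12.15
tool_pos: [0.543, 0.1487, 0.2092]
ee_rot: [179.9, 0.1, -170.9]
ft_force: [-1.5, 2.8, 4.4]
grip_width: 0.145
finger_force: 30.1
```

Run:
```python
from h import *
st()
p=bail(1.9)
for i,t in enumerate(np.arange(1.9,-.01,-.1)):
    b=bail(t-.1 if t>=.1 else 0);d=b-p;print(round(t-.1,2),"dy %.4f dz %.4f"%(Y@d,-d[2]));p=b
```

```text
t 12.15 loc X 0.5596 Y 0.0620 z 0.2092 yaw -170.94 F [-1.1  3.   4.4] M [0.37 0.22 0.05] grip 0.145 30
1.8 dy -0.0069 dz -0.0069
1.7 dy -0.0075 dz -0.0062
1.6 dy -0.0081 dz -0.0054
1.5 dy -0.0086 dz -0.0046
1.4 dy -0.0090 dz -0.0037
1.3 dy -0.0094 dz -0.0028
1.2 dy -0.0096 dz -0.0018
1.1 dy -0.0097 dz -0.0009
1.0 dy -0.0098 dz 0.0001
0.9 dy -0.0097 dz 0.0011
0.8 dy -0.0096 dz 0.0020
0.7 dy -0.0093 dz 0.0030
0.6 dy -0.0090 dz 0.0039
0.5 dy -0.0085 dz 0.0048
0.4 dy -0.0080 dz 0.0056
0.3 dy -0.0074 dz 0.0064
0.2 dy -0.0067 dz 0.0071
0.1 dy -0.0060 dz 0.0077
-0.0 dy -0.0052 dz 0.0083
-0.1 dy 0.0000 dz -0.0000
```

Request:
step_hand:
  ticks: {"steps": [[0,-0.0069,-0.0069,0,0.05],[0,-0.0075,-0.0062,0,0.05],[0,-0.0081,-0.0054,0,0.05],[0,-0.0086,-0.0046,0,0.05],[0,-0.009,-0.0037,0,0.05],[0,-0.0094,-0.0028,0,0.05],[0,-0.0096,-0.0018,0,0.05],[0,-0.0097,-0.0009,0,0.05],[0,-0.0098,0,0,0.05],[0,0,0,0,0.05]]}

```text
t: 13.4
tool_pos: [0.5566, 0.0689, 0.2415]
ee_rot: [-180.0, 0.2, -171.1]
ft_force: [4.2, 1.4, 4.3]
grip_width: 0.144
finger_force: 30.9
```

Run:
```python
from h import *
st()
from bench import arm
p=arm.read_state()['tool_pos']+[0,0,.009]-H;print(Y@p,p[2],np.hypot(Y@p,p[2]),np.radians(150.8)-np.arctan2(p[2],Y@p))
```

```text
t 13.40 loc X 0.5606 Y -0.0190 z 0.2415 yaw -171.08 F [4.4 0.7 4.3] M [ 0.48 -0.93  0.11] grip 0.144 31
-0.007614272421008004 0.10046754881970735 0.1007556723482187 0.9855164170177966
```

Request:
step_hand:
  ticks: {"steps": [[-0.001,-0.0097,0.0011,0,0.05],[0,-0.0096,0.002,0,0.05],[0,-0.0093,0.003,0,0.05],[0,-0.009,0.0039,0,0.05],[0,-0.0085,0.0048,0,0.05],[0,-0.008,0.0056,0,0.05],[0,-0.0074,0.0064,0,0.05],[0,-0.0067,0.0071,0,0.05],[0,0,0,0,0.05]]}

```text
t: 14.52
tool_pos: [0.5671, 0.0021, 0.206]
ee_rot: [-180.0, 0.1, -171.0]
ft_force: [6.7, 3.2, -1.0]
grip_width: 0.146
finger_force: 30.1
```

Run:
```python
from h import *
st()
from bench import arm
p=arm.read_state()['tool_pos']+[0,0,.0062]-H;print(Y@p,p[2],np.hypot(Y@p,p[2]),np.radians(150.8)-np.arctan2(p[2],Y@p))
```

```text
t 14.53 loc X 0.5605 Y -0.0866 z 0.2060 yaw -171.03 F [ 7.2  2.1 -1. ] M [ 0.6  -1.37  0.12] grip 0.146 30
-0.07524824210038779 0.06215319199961536 0.09759773160755134 0.18074396618858835
```

Request:
step_hand:
  ticks: {"steps": [[-0.001,-0.006,0.0077,0,0.05],[0,-0.005,0.008,0,0.05],[0,0,0,0,0.05]]}

```text
t: 14.9
tool_pos: [0.5689, -0.0071, 0.191]
ee_rot: [179.9, -0.0, -171.0]
ft_force: [-0.0, 4.3, 8.5]
grip_width: 0.143
finger_force: 31.7
```

Add to h.py:
```python
def ba(o=.0062):
    from bench import arm
    p=arm.read_state()['tool_pos']+[0,0,o]-H;print(Y@p,p[2],np.hypot(Y@p,p[2]),np.radians(150.8)-np.arctan2(p[2],Y@p))
```

```bash
python3 -c "
from h import *
st();ba()"
```

```text
t 14.90 loc X 0.5608 Y -0.0960 z 0.1910 yaw -170.96 F [0.7 4.3 8.5] M [0.99 0.04 0.08] grip 0.143 32
-0.08460635922698764 0.04717271166437553 0.09686847137957938 -0.001010939186059101
```

Request:
step_hand:
  ticks: {"steps": [[0,-0.001,0.002,0,0.05],[0,0,0,0,0.05],[0,0,0,0,0.05]]}

```text
t: 15.28
tool_pos: [0.569, -0.0072, 0.1906]
ee_rot: [179.8, -0.0, -170.9]
ft_force: [-6.0, 6.3, 21.2]
grip_width: 0.142
finger_force: 33.0
```

```bash
python3 -c "
from h import *
st();ba()"
```

```text
t 15.28 loc X 0.5609 Y -0.0961 z 0.1906 yaw -170.92 F [-4.9  7.2 21.2] M [1.48 1.32 0.15] grip 0.142 33
-0.08475338076127525 0.04684775410297154 0.09683928755912131 -0.004681140155855079
```

Request:
step_hand:
  ticks: {"steps": [[0,0,0,0,0.4],[0,0,0,0,0.4],[0,0,-0.04,0,0.4],[0,0,-0.05,0,0.5],[0,0,0,0,0.6]]}

```text
t: 15.9
tool_pos: [0.571, -0.0097, 0.282]
ee_rot: [-180.0, 0.3, -171.1]
ft_force: [1.0, -0.2, -0.0]
grip_width: 0.599
finger_force: 0.0
```

```bash
python3 -c "
from h import *
st();from bench import arm
print(arm.read_state()['joint_positions'])
a,T,K=wrist('w6')
for n in('top','scene'): cv2.imwrite('pics/%s6.png'%n,arm.capture(n)['image'][:,:,::-1])
d=knob(1.0)-arm.read_state()['tool_pos'];print(X@d,Y@d,d[2])"
```

```text
t 15.90 loc X 0.5625 Y -0.0989 z 0.2820 yaw -171.05 F [ 1.  -0.4 -0. ] M [-0.04  0.02  0.05] grip 0.599 0
[-21.29439234  15.42236769  19.65106628 102.09238257  -5.74547028
  63.14770957  99.22128331]
15.9 [ 0.57103375 -0.00966319  0.28202426] [-179.95738432    0.30882955 -171.05338867]
-0.002421461088810539 -0.07194369664005604 -0.2005223212539963
```

Run:
```python
from h import *
print(proj("scene",[.571,-.01,.282]))
a=cv2.imread('pics/scene6.png')[60:260,190:350];w=cv2.imread('pics/w6.png')[120:420,60:460]
a=cv2.resize(a,(400,500),interpolation=cv2.INTER_CUBIC);w=cv2.resize(w,(400,300))
o=np.zeros((500,800,3),np.uint8);o[:,:400]=a;o[:300,400:]=w;cv2.imwrite('pics/comp.png',o)
```

```text
[279.21054247 164.60798142]
```

View pics/comp.png

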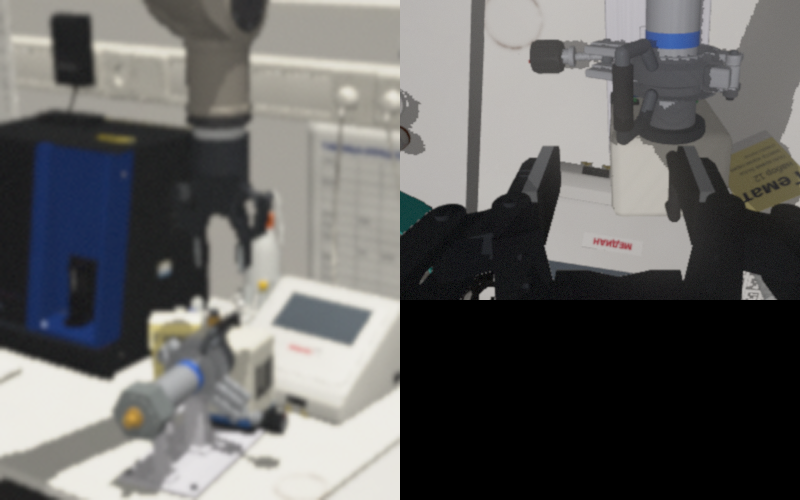

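Request:
step_hand:
  ticks: {"steps": [[0.001,-0.036,0,0,0.6],[0.001,-0.036,0,0,0.6],[0,0,0,10,0.6],[0,0,0,10,0.6],[0,0,0,10,0.6],[0,0,0,10,0.6],[0,0,0,10,0.6],[0,0,0,10,0.6],[0,0,0,10,0.6],[0,0,0,10,0.6],[0,0,0,10,0.6],[0,0,0.05,0,0.6],[0,0,0.04,0,0.6],[0,0,0,0,0.6]]}

```text
t: 17.8
tool_pos: [0.5753, -0.0797, 0.1849]
ee_rot: [-179.5, -0.0, 99.0]
ft_force: [-0.1, -0.0, 0.1]
grip_width: 0.602
finger_force: 0.0
```

Run:
```python
from h import *
st();from bench import arm
p=arm.read_state()['tool_pos']
q=np.load('pics/w6.npz');T,K=q['T'],q['K']
a=cv2.imread('pics/w6.png');g=a.max(2);m=(g<75).astype(np.uint8);m[:, :185]=0;m[:,228:]=0;m[:150]=0;m[205:]=0
ys,xs=np.nonzero(m);print(xs.min(),xs.max(),ys.min(),ys.max(),xs.mean(),ys.mean())
k=onz(0,(xs.mean(),ys.mean()),.078,T,K);print("knob",k)
for th in(.9,1,1.1,1.2):print(th,proj(0,knob(th),T,K),knob(th))
d=k-p;print(X@d,Y@d,d[2]); d=knob(1.)-p;print(X@d,Y@d,d[2])
```

```text
t 17.80 loc X 0.5558 Y -0.1687 z 0.1849 yaw 99.00 F [-0.1 -0.   0.1] M [ 0.03 -0.01 -0.04] grip 0.602 0
191 223 161 191 207.2446483180428 177.17584097859327
knob [ 0.58017346 -0.07823839  0.078     ]
0.9 [204.93295178 174.95598185] [ 0.57710359 -0.07983881  0.08279692]
1 [205.52673219 173.64055379] [ 0.57719312 -0.08040409  0.07692722]
1.1 [206.70019483 172.3603974 ] [ 0.57719053 -0.08038776  0.0710297 ]
1.2 [208.41475775 171.12632926] [ 0.57709586 -0.07979     0.06516329]
0.0049927328532015595 0.0006537628105391386 -0.1069166522158026
0.0017102973000176912 -0.0010190465967133114 -0.10798943689448456
```

Request:
step_hand:
  ticks: {"steps": [[0,0.0035,0.04,0,0.6],[0,0,0.04,0,0.6],[0,0,0.035,0,0.6],[0,0,0,0,0.6],[0,0,0,0,0.1],[0,0,0,0,0.1],[0,0,0,0,0.1],[0,0,0,0,0.1],[0,0,0,0,0.1]]}
  grip_force: 30

```text
t: 18.92
tool_pos: [0.581, -0.0805, 0.0755]
ee_rot: [-179.9, -0.0, 98.9]
ft_force: [-4.9, -2.1, -0.5]
grip_width: 0.361
finger_force: 29.6
```

Run:
```python
from h import *
st()
p=knob(1.05)
for t in np.arange(.95,-.06,-.1):
    b=knob(t);d=b-p;print(round(t,2),"dx %.4f dz %.4f"%(Y@d,-d[2]));p=b
```

```text
t 18.93 loc X 0.5612 Y -0.1704 z 0.0755 yaw 98.95 F [-5.2 -1.3 -0.5] M [-0.42  1.11 -0.12] grip 0.361 30
0.95 dx 0.0003 dz -0.0059
0.85 dx 0.0009 dz -0.0058
0.75 dx 0.0014 dz -0.0057
0.65 dx 0.0020 dz -0.0055
0.55 dx 0.0026 dz -0.0053
0.45 dx 0.0031 dz -0.0050
0.35 dx 0.0036 dz -0.0047
0.25 dx 0.0040 dz -0.0043
0.15 dx 0.0044 dz -0.0039
0.05 dx 0.0048 dz -0.0034
-0.05 dx 0.0051 dz -0.0029
```

Request:
step_hand:
  ticks: {"steps": [[0.0003,0.0,-0.0059,0,0.1],[0.0009,0,-0.0058,0,0.1],[0.0014,0,-0.0057,0,0.1],[0.002,0,-0.0055,0,0.1],[0.0026,0,-0.0053,0,0.1],[0.0031,0,-0.005,0,0.1],[0,0,0,0,0.1]]}

```text
t: 19.8
tool_pos: [0.5789, -0.0687, 0.108]
ee_rot: [-179.8, -0.1, 99.1]
ft_force: [-6.0, 0.5, -3.0]
grip_width: 0.344
finger_force: 30.4
```

Run:
```python
from h import *
st()
```

```text
t 19.80 loc X 0.5610 Y -0.1584 z 0.1080 yaw 99.06 F [-5.8  1.4 -3. ] M [-0.09  1.41  0.1 ] grip 0.344 30
```

Request:
step_hand:
  ticks: {"steps": [[0.0036,0,-0.0047,0,0.1],[0.004,0,-0.0043,0,0.1],[0,0,0,0,0.1]]}

```text
t: 20.18
tool_pos: [0.5777, -0.0612, 0.117]
ee_rot: [-179.8, -0.1, 99.0]
ft_force: [-6.1, -0.3, -1.2]
grip_width: 0.336
finger_force: 29.5
```

Run:
```python
from h import *
st()
```

```text
t 20.18 loc X 0.5610 Y -0.1509 z 0.1170 yaw 99.05 F [-6.1  0.7 -1.2] M [0.01 1.58 0.01] grip 0.336 29
```

Request:
step_hand:
  ticks: {"steps": [[0.004,0,-0.004,0,0.1],[0,0,0,0,0.1],[0,0,0,0,0.6],[0,0,0,0,0.6],[0,0,0,0,0.6],[-0.025,0,0,0,0.6],[-0.025,0,0,0,0.6],[0,0,-0.005,0,0],[0,0,0,0,0],[0,0,0,0,0],[0,0,0,0,0]]}
  grip_force: 30

```text
t: 21.55
tool_pos: [0.5866, -0.1061, 0.1251]
ee_rot: [-180.0, -0.0, 99.1]
ft_force: [-0.3, -0.2, -0.2]
grip_width: 0.001
finger_force: 0.0
```

Run:
```python
from h import *
st()
from bench import arm
print(arm.read_state()['joint_positions'])
a,T,K=wrist('w7')
print([(th,proj(0,knob(th,.074),T,K).round(0)) for th in(0,.2,.4)])
h=cv2.cvtColor(a,cv2.COLOR_BGR2HSV)
m=(a.max(2)<70).astype(np.uint8);n,l,s,c=cv2.connectedComponentsWithStats(m)
for i in range(1,n):
    if s[i,4]>300: print(s[i],c[i].round())
```

```text
t 21.55 loc X 0.5628 Y -0.1966 z 0.1251 yaw 99.10 F [-0.3 -0.2 -0.2] M [-0.02  0.03  0.03] grip 0.001 0
[-20.36949225  30.94643939  33.23443433 107.64117431 -22.33054133
  47.96647069  33.45028226]
21.55 [ 0.58659991 -0.10612658  0.12508272] [-1.79993931e+02 -2.54075612e-02  9.91036356e+01]
[(0, array([262., 186.])), (0.2, array([263., 211.])), (0.4, array([264., 226.]))]
[ 246    0   73   93 1295] [284.  34.]
[ 360    0  200   83 3084] [422.  58.]
[ 505   85   38   56 1090] [523. 112.]
[ 234  139   76   92 5380] [272. 186.]
[    0   263   560   157 39758] [285. 374.]
```

Request:
step_hand:
  ticks: {"steps": [[0,0.007,0,0,0],[0.008,0,0,0,0],[0.006,0,0,0,0],[0.005,0,0,0,0],[0,0,0,0,0]]}

```text
t: 22.22
tool_pos: [0.5905, -0.0873, 0.1254]
ee_rot: [180.0, 0.0, 99.0]
ft_force: [-0.9, -0.6, 1.0]
grip_width: 0.002
finger_force: 0.6
```

Run:
```python
from h import *
st()
```

```text
t 22.23 loc X 0.5695 Y -0.1785 z 0.1254 yaw 99.03 F [-1.  -0.5  1. ] M [-0.1  -0.07  0.04] grip 0.002 1
```

Request:
step_hand:
  ticks: {"steps": [[0.004,0,0,0,0],[0.003,0,0,0,0],[0,0,0,0,0]]}

```text
t: 22.6
tool_pos: [0.5906, -0.085, 0.1269]
ee_rot: [179.8, 0.3, 98.8]
ft_force: [0.5, -10.2, 7.5]
grip_width: -0.003
finger_force: 6.1
```

Run:
```python
from h import *
st()
```

```text
t 22.60 loc X 0.5700 Y -0.1763 z 0.1269 yaw 98.83 F [ -1.1 -10.2   7.5] M [-2.15 -0.07  0.03] grip -0.003 6
```

Request:
step_hand:
  ticks: {"steps": [[0.002,0,0,0,0],[0.002,0,0,0,0],[0,0,0,0,0]]}

```text
t: 22.98
tool_pos: [0.5907, -0.0837, 0.1279]
ee_rot: [179.7, 0.5, 98.7]
ft_force: [-0.3, -15.7, 11.1]
grip_width: -0.001
finger_force: 9.3
```

Run:
```python
from h import *
st()
```

```text
t 22.98 loc X 0.5703 Y -0.1750 z 0.1279 yaw 98.72 F [ -2.7 -15.5  11.1] M [-3.3  -0.01  0.03] grip -0.001 9
```

Run:
```python
from h import *
def blob(a):
    m=(a.max(2)<70).astype(np.uint8);m[255:]=0;m[:,:200]=0;m[:,345:]=0
    n,l,s,c=cv2.connectedComponentsWithStats(m)
    return [(s[i],c[i].round()) for i in range(1,n) if s[i,4]>800]
q=np.load('pics/w7.npz');print(blob(cv2.imread('pics/w7.png')))
def pred(th,T,K):
    pts=[]
    ax=(knob(th,1)-knob(th,0));b=np.cross(X,ax)
    for r in(.044,.074):
        for f in np.linspace(0,6.28,24): pts.append(proj(0,knob(th,r)+.003*X+.016*(np.cos(f)*X+np.sin(f)*b),T,K))
    pts=np.array(pts);return pts.min(0).round(),pts.max(0).round()
for th in(0,.1,.2,.3):print(th,pred(th,q['T'],q['K']))
a,T,K=wrist('w8');print(blob(a))
for th in(0,.1,.2,.3):print(th,pred(th,T,K))
# row profile down the knob column
for c in(255,265,275): print(c,a[100:260:6,c].max(1))
```

```text
[(array([ 246,    0,   73,   93, 1295], dtype=int32), array([284.,  34.])), (array([ 234,  139,   76,   92, 5380], dtype=int32), array([272., 186.]))]
0 (array([225., 100.]), array([315., 216.]))
0.1 (array([227., 113.]), array([314., 224.]))
0.2 (array([229., 124.]), array([312., 230.]))
0.3 (array([231., 135.]), array([310., 234.]))
22.975 [ 0.59067334 -0.0836527   0.12790157] [179.70093536   0.5004024   98.72229699]
[(array([  200,     0,   145,   140, 14994], dtype=int32), array([279.,  81.])), (array([ 218,  190,   71,   65, 2838], dtype=int32), array([256., 228.]))]
0 (array([208., 157.]), array([292., 263.]))
0.1 (array([211., 167.]), array([292., 269.]))
0.2 (array([213., 177.]), array([291., 272.]))
0.3 (array([216., 186.]), array([291., 274.]))
255 [ 35  36  36  41  46  45  53 144 136 152 109 108 145 119 110  70  66  63
  66  66  64  61  62  61  60  61 116]
265 [ 35  37  36  40  42  44  49 139 138 138 212 206 107 106 103  74  68  68
  67  63  63  62  62  61  59  60  61]
275 [ 35  37  35  41  41  45  48  93  94  94  98  99 203 137 100 178  67  69
  72  68  63  63  65  62  64  61  63]
```

Request:
step_hand:
  ticks: {"steps": [[-0.02,0,0,0,0],[-0.01,0,0.012,0,0],[0,0,0.013,0,0],[0.01,0,0,0,0],[0.008,0,0,0,0],[0.006,0,0,0,0],[0,0,0,0,0]]}

```text
t: 23.9
tool_pos: [0.591, -0.0898, 0.103]
ee_rot: [179.8, 0.6, 98.8]
ft_force: [-1.8, -19.4, 11.7]
grip_width: -0.004
finger_force: 9.0
```

Run:
```python
from h import *
st()
```

```text
t 23.90 loc X 0.5697 Y -0.1811 z 0.1030 yaw 98.77 F [ -4.9 -18.9  11.7] M [-3.75  0.4   0.12] grip -0.004 9
```

Request:
step_hand:
  ticks: {"steps": [[0.005,0,0,0,0],[0.005,0,0,0,0],[0,0,0,0,0]]}

```text
t: 24.28
tool_pos: [0.594, -0.0792, 0.1048]
ee_rot: [179.2, 0.6, 98.8]
ft_force: [7.3, -17.0, 15.2]
grip_width: -0.001
finger_force: 9.2
```

Run:
```python
from h import *
st()
```

```text
t 24.27 loc X 0.5743 Y -0.1712 z 0.1048 yaw 98.76 F [  4.6 -17.9  15.2] M [-3.2  -1.35  0.06] grip -0.001 9
```

Add to h.py:
```python
def kn(name):
    a,T,K=wrist(name)
    m=(a.max(2)<72).astype(np.uint8);m[258:]=0;m[:,:190]=0;m[:,345:]=0
    n,l,s,c=cv2.connectedComponentsWithStats(m)
    print([s[i] for i in range(1,n) if s[i,4]>800 and s[i,1]>20])
    for th in(0,.1,.2,.3):
        pts=[];ax=(knob(th,1)-knob(th,0));b=np.cross(X,ax)
        for r in(.044,.074):
            for f in np.linspace(0,6.28,24): pts.append(proj(0,knob(th,r)+.003*X+.016*(np.cos(f)*X+np.sin(f)*b),T,K))
        pts=np.array(pts);print(th,pts.min(0).round(),pts.max(0).round())
```

Run:
```python
from h import *
kn('w9')
```

```text
24.275 [ 0.59397731 -0.07923583  0.10479341] [179.23833876   0.62303057  98.75592772]
[]
0 [183. 180.] [284. 303.]
0.1 [188. 192.] [284. 308.]
0.2 [192. 202.] [283. 310.]
0.3 [196. 212.] [283. 309.]
```

Request:
step_hand:
  ticks: {"steps": [[-0.015,0,0,0,0],[-0.015,-0.011,-0.01,0,0],[0,0,-0.012,0,0],[0,0,0,0,0]]}

```text
t: 24.82
tool_pos: [0.5824, -0.1032, 0.1233]
ee_rot: [179.9, -0.0, 99.0]
ft_force: [0.2, 0.3, -0.3]
grip_width: 0.004
finger_force: 0.0
```

Run:
```python
from h import *
st();kn('w10')
```

```text
t 24.82 loc X 0.5591 Y -0.1930 z 0.1233 yaw 99.04 F [ 0.2  0.2 -0.3] M [ 0.04 -0.06  0.05] grip 0.004 0
24.825 [ 0.58244492 -0.10316306  0.12327196] [ 1.79902491e+02 -3.54767737e-02  9.90436438e+01]
[]
0 [235. 111.] [326. 226.]
0.1 [237. 123.] [323. 234.]
0.2 [238. 134.] [321. 239.]
0.3 [240. 145.] [319. 243.]
```

Run:
```python
import cv2
for n in('w7','w10'):
    g=cv2.imread(f'pics/{n}.png').max(2)[60:260,200:360]
    g=cv2.resize(g,(40,25),interpolation=cv2.INTER_AREA)
    print(n)
    for i,r in enumerate(g): print(60+8*i,''.join('#' if v<50 else '+' if v<72 else '-' if v<110 else '.' if v<170 else ' ' for v in r))
```

```text
w7
60        ....---...-----+-----------------
68         ....--.-+-+++++-----------------
76         .....-++---++++-----------------
84 .............--+-..---+-----------------
92         .....-.....-.-------------------
100          ....-.....-.-------.-----.-.-..
108          ....-.....-.------..---........
116          ....-..-----------.-...........
124           ......----------..............
132             .....-------................
140             .------++++-................
148           ..-++++######++-..............
156          .++++++##########-.............
164         .+++++++###########-............
172         .++++++############-....        
180         .++++++############-            
188         -++++++##########++-            
196    ..   -++++++++#####+++++-            
204  ..     -++++++++++++++++++-            
212 .       .+++++++++--+++++++.            
220          .-+++---------++-.             
228             ............                
236                     .                   
244 .                  ..                   
252 ..                
[... 428 characters left out ...]
32            -+++#############+-..........
140           -++++##############+-.........
148          .+++++###############-.........
156          -+++++###############+.........
164          -+++++###############+.........
172          +++++++###+--########+.    ..  
180         .+++++++###+--#######++.        
188         .++++++++-------+++++++.        
196          .+++++-----------++++-         
204    ..     .++++-----------+++-          
212  ..        .-++++------++++-.           
220 .             ...------...              
228 .                    .                  
236 .                    .                  
244 .                    .                  
252 ..                  ..
```

Request:
step_hand:
  ticks: {"steps": [[0,0.012,0.004,0,0],[0.012,0,0,0,0],[0.008,0,0,0,0],[0.004,0,0,0,0],[0,0,0,0,0]]}

```text
t: 25.5
tool_pos: [0.5904, -0.0789, 0.1187]
ee_rot: [179.9, 0.1, 99.0]
ft_force: [0.6, -4.2, 2.3]
grip_width: -0.001
finger_force: 1.7
```

Run:
```python
from h import *
st()
```

```text
t 25.50 loc X 0.5708 Y -0.1703 z 0.1187 yaw 99.00 F [-0.  -4.2  2.3] M [-0.66 -0.13  0.01] grip -0.001 2
```

Request:
step_hand:
  ticks: {"steps": [[0.004,0,0,0,0],[0,0,0,0,0]]}

```text
t: 25.75
tool_pos: [0.5902, -0.0772, 0.1192]
ee_rot: [179.9, 0.2, 98.9]
ft_force: [2.3, -8.6, 3.7]
grip_width: 0.0
finger_force: 4.1
```

Run:
```python
from h import *
st()
```

```text
t 25.75 loc X 0.5709 Y -0.1686 z 0.1192 yaw 98.90 F [ 0.9 -8.8  3.7] M [-1.69 -0.24  0.07] grip 0.000 4
```

Request:
step_hand:
  ticks: {"steps": [[0,-0.004,0,0,0],[0,-0.004,0,0,0],[0,-0.004,0,0,0]]}

```text
t: 26.12
tool_pos: [0.58, -0.0793, 0.1193]
ee_rot: [179.7, 0.3, 98.9]
ft_force: [6.1, -9.9, -1.7]
grip_width: 0.001
finger_force: 5.3
```

Run:
```python
from h import *
st()
```

```text
t 26.12 loc X 0.5605 Y -0.1691 z 0.1193 yaw 98.89 F [  4.5 -10.8  -1.7] M [-1.91 -1.23 -0.07] grip 0.001 5
```

Request:
step_hand:
  ticks: {"steps": [[0,-0.004,0,0,0],[0,-0.004,0,0,0],[0,0,0,0,0]]}

```text
t: 26.5
tool_pos: [0.5704, -0.0803, 0.1189]
ee_rot: [179.9, 0.2, 98.9]
ft_force: [2.3, -8.9, 0.2]
grip_width: 0.0
finger_force: 4.5
```

Run:
```python
from h import *
st()
```

```text
t 26.50 loc X 0.5508 Y -0.1686 z 0.1189 yaw 98.86 F [ 0.9 -9.2  0.2] M [-1.89 -0.54 -0.09] grip 0.000 5
```

Request:
step_hand:
  ticks: {"steps": [[-0.015,0,0,0,0],[-0.0095,0.009,-0.004,0,0],[0,0,0,0,0]]}

```text
t: 26.88
tool_pos: [0.5835, -0.1006, 0.1225]
ee_rot: [179.9, 0.0, 99.0]
ft_force: [0.3, 0.6, -0.2]
grip_width: 0.003
finger_force: 0.0
```

Add to h.py:
```python
def asc(n,g0=(100,240,220,330),show=True):
    a=cv2.imread(f'pics/{n}.png');r0,r1,c0,c1=g0;a=a[r0:r1,c0:c1]
    h=cv2.cvtColor(a,cv2.COLOR_BGR2HSV);red=cv2.inRange(h,(0,90,40),(12,255,255))|cv2.inRange(h,(168,90,40),(180,255,255))
    ys,xs=np.nonzero(red);print(n,"red",len(xs),(xs.mean()+c0,ys.mean()+r0) if len(xs) else None)
    if show:
        g=cv2.resize(a.max(2),((c1-c0)//3,(r1-r0)//5),interpolation=cv2.INTER_AREA)
        for i,r in enumerate(g): print('%3d '%(r0+5*i)+''.join('#' if v<50 else '+' if v<72 else '-' if v<110 else '.' if v<170 else ' ' for v in r))
```

Run:
```python
from h import *
st();wrist('w11')
for n in('w6',): asc(n,(140,210,170,250),False)
asc('w7',show=False)
asc('w10');asc('w11')
```

```text
t 26.88 loc X 0.5606 Y -0.1906 z 0.1225 yaw 98.99 F [ 0.4  0.6 -0.2] M [ 0.04 -0.02  0.01] grip 0.003 0
26.875 [ 0.58350368 -0.10058451  0.12249521] [1.79943492e+02 9.26696400e-04 9.89919373e+01]
w6 red 0 None
w7 red 41 (np.float64(275.8048780487805), np.float64(215.21951219512195))
w10 red 131 (np.float64(282.35114503816794), np.float64(179.44274809160305))
100        ......-- .-----..++------....
105        ......-- .-----..+++-----....
110         .....--.-------.-+------....
115         .....----+++++++-++----.....
120         ...--+++#########+++---.....
125         ..-+++##############++-.....
130         .-++++################--....
135        .-+++++#################-....
140       .+++++++##################--..
145       .+++++++###################-..
150       -++++++####################-..
155      .+++++++####################-..
160      .++++++++###################+..
165      .+++++++####################+-.
170      -++++++++#####+++####
[... 1054 characters left out ...]
#############-...
155     -+++++++####################-...
160     -+++++++####################+...
165    .+++++++++###################+-..
170    .+++++++++###################+-..
175    .+++++++++###################+.  
180    -+++++++++#####+##########++++-  
185    .++++++++++--------++#++----++-  
190    .++++++++------------------++-   
195    .-++++++---------------++++++-   
200     .++++++---------------++++++.   
205      -+++++---------------+++++.    
210       .-+++++-----------+++++-.     
215         .++++++++---+++++++-.       
220           ..-++++++++++--..         
225                .......              
230                                     
235                     ..
```

Add to h.py:
```python
def mark(n,th,uv=None,r=.074):
    q=np.load(f'pics/{n}.npz');T,K=q['T'],q['K']
    if uv is None:
        a=cv2.imread(f'pics/{n}.png')[100:240,220:330]
        h=cv2.cvtColor(a,cv2.COLOR_BGR2HSV);red=cv2.inRange(h,(0,90,40),(12,255,255))|cv2.inRange(h,(168,90,40),(180,255,255))
        ys,xs=np.nonzero(red);uv=(xs.mean()+220,ys.mean()+100);print(n,len(xs),'x',xs.min()+220,xs.max()+220,'y',ys.min()+100,ys.max()+100)
    ax=knob(th,1)-knob(th,0);c=knob(th,r)+.003*X;b=np.cross(ax,X)  # left side (+Y)
    o,v=ray(0,uv,T,K);p=o+v*((c-o)@ax)/(v@ax)-c
    # clockwise from above: +X -> right(-b) ; angle of mark
    print(n,"face centre",proj(0,c,T,K).round(0),"mark X %.1f left %.1f mm  clockwise angle from +X %.0f deg"%(1e3*p@X,1e3*p@b,np.degrees(np.arctan2(-p@b,p@X))))
```

```bash
python3 -c "
from h import *
mark('w7',.27);mark('w10',.03);mark('w11',.0)"
```

```text
w7 41 x 273 279 y 212 219
w7 face centre [271. 217.] mark X 2.0 left 1.8 mm  clockwise angle from +X -42 deg
w10 131 x 278 287 y 172 187
w10 face centre [280. 202.] mark X 0.6 left 11.1 mm  clockwise angle from +X -87 deg
w11 138 x 295 316 y 184 195
w11 face centre [276. 205.] mark X 10.0 left 7.5 mm  clockwise angle from +X -37 deg
```

Request:
step_hand:
  ticks: {"steps": [[0,0.012,0.003,0,0],[0.012,0,0,0,0],[0.008,0,0,0,0],[0.006,0,0,0,0],[0,0,0,0,0],[0,-0.004,0,0,0],[0,-0.004,0,0,0],[0,-0.004,0,0,0],[0,-0.004,0,0,0],[0,-0.004,0,0,0],[0,-0.004,0,0,0],[0,0,0,0,0]]}

```text
t: 28.42
tool_pos: [0.5667, -0.0792, 0.1199]
ee_rot: [179.9, 0.2, 98.9]
ft_force: [1.7, -7.8, -0.7]
grip_width: -0.001
finger_force: 3.8
```

```bash
python3 -c "
from h import *
st()"
```

```text
t 28.43 loc X 0.5474 Y -0.1668 z 0.1199 yaw 98.90 F [ 0.5 -8.  -0.7] M [-1.71 -0.28 -0.05] grip -0.001 4
```

Request:
step_hand:
  ticks: {"steps": [[-0.015,0,0,0,0],[-0.0115,0.012,-0.003,0,0],[0,0,0,0,0]]}

```text
t: 28.8
tool_pos: [0.5832, -0.1013, 0.1224]
ee_rot: [180.0, 0.0, 99.0]
ft_force: [0.2, -0.8, -0.9]
grip_width: -0.001
finger_force: 0.0
```

```bash
python3 -c "
from h import *
st();wrist('w12');mark('w12',0)"
```

```text
t 28.80 loc X 0.5601 Y -0.1912 z 0.1224 yaw 98.99 F [ 0.1 -0.9 -0.9] M [-0.01  0.04  0.04] grip -0.001 0
28.8 [ 0.58315138 -0.10126929  0.12243305] [1.79951424e+02 1.48172357e-02 9.89895118e+01]
w12 72 x 292 305 y 209 218
w12 face centre [277. 203.] mark X 7.8 left -5.6 mm  clockwise angle from +X 36 deg
```

Request:
step_hand:
  ticks: {"steps": [[0,0.012,0.003,0,0],[0.012,0,0,0,0],[0.008,0,0,0,0],[0.008,0,0,0,0],[0,0,0,0,0],[0,-0.004,0,0,0],[0,-0.004,0,0,0],[0,-0.004,0,0,0],[0,-0.004,0,0,0]]}

```text
t: 29.98
tool_pos: [0.5781, -0.0781, 0.1209]
ee_rot: [179.5, 0.5, 98.9]
ft_force: [10.9, -10.8, -3.1]
grip_width: -0.004
finger_force: 6.6
```

```bash
python3 -c "
from h import *
st()"
```

```text
t 29.98 loc X 0.5587 Y -0.1676 z 0.1209 yaw 98.86 F [  9.1 -12.4  -3.1] M [-2.41 -2.39 -0.13] grip -0.004 7
```

Request:
step_hand:
  ticks: {"steps": [[0,-0.004,0,0,0],[0,-0.004,0,0,0],[0,0,0,0,0],[-0.015,0,0,0,0],[-0.0135,0.012,-0.003,0,0],[0,0,0,0,0]]}

```text
t: 30.72
tool_pos: [0.5827, -0.1017, 0.1222]
ee_rot: [-180.0, 0.0, 99.0]
ft_force: [0.1, 0.1, 0.1]
grip_width: 0.002
finger_force: 0.0
```

```bash
python3 -c "
from h import *
st();wrist('w13');mark('w13',0)"
```

```text
t 30.73 loc X 0.5596 Y -0.1916 z 0.1222 yaw 98.98 F [0.1 0.1 0.1] M [-0.03  0.01  0.01] grip 0.002 0
30.725 [ 0.58270565 -0.10165754  0.12219654] [-1.79999268e+02  1.68157295e-03  9.89760977e+01]
w13 60 x 282 290 y 212 222
w13 face centre [279. 202.] mark X 2.8 left -8.0 mm  clockwise angle from +X 71 deg
```

Request:
step_hand:
  ticks: {"steps": [[0,0.012,0.003,0,0],[0.012,0,0,0,0],[0.008,0,0,0,0],[0.010,0,0,0,0],[0,0,0,0,0],[0,-0.004,0,0,0],[0,-0.004,0,0,0],[0,-0.004,0,0,0],[0,-0.004,0,0,0]]}

```text
t: 31.9
tool_pos: [0.5805, -0.0774, 0.1221]
ee_rot: [179.2, 0.6, 98.9]
ft_force: [14.6, -14.9, -3.3]
grip_width: -0.003
finger_force: 8.4
```

```bash
python3 -c "
from h import *
st()"
```

```text
t 31.90 loc X 0.5612 Y -0.1673 z 0.1221 yaw 98.85 F [ 12.1 -17.   -3.3] M [-2.99 -3.16 -0.13] grip -0.003 8
```

Request:
step_hand:
  ticks: {"steps": [[0,-0.004,0,0,0],[0,-0.004,0,0,0],[0,0,0,0,0],[-0.015,0,0,0,0],[-0.0155,0.012,-0.003,0,0],[0,0,0,0,0]]}

```text
t: 32.65
tool_pos: [0.5828, -0.1021, 0.1222]
ee_rot: [180.0, 0.0, 99.0]
ft_force: [-0.7, -0.6, -0.3]
grip_width: -0.001
finger_force: 0.0
```

```bash
python3 -c "
from h import *
st();wrist('w14');mark('w14',0);asc('w14')"
```

```text
t 32.65 loc X 0.5596 Y -0.1921 z 0.1222 yaw 98.97 F [-0.7 -0.5 -0.3] M [0.03 0.05 0.03] grip -0.001 0
32.65 [ 0.58279067 -0.10214707  0.1222254 ] [1.79996185e+02 1.03565605e-02 9.89724366e+01]
w14 60 x 282 290 y 211 221
w14 face centre [279. 201.] mark X 2.8 left -8.1 mm  clockwise angle from +X 71 deg
w14 red 60 (np.float64(286.2833333333333), np.float64(216.16666666666669))
100        ......-..------.-++------....
105        ......-..------..++------....
110        ......-+++++++++++++----.....
115        ....-++############++---...-.
120        ..-++++##############++-.....
125        .-+++++################+-....
130       .-+++++##################-....
135       -++++++##################+-...
140      .-++++++###################+-..
145      -+++++++####################-..
150     .-++++++#####################-..
155     .++++++++####################+..
160     .+++++++++###################+..
165     .+++++++++###################+-.
170     -+++++++++###################+-.
175     -+++++++++#++++++++#########++. 
180     -+++++++++----------++####++++  
185     .+++++++--------------++++++++. 
190     .+++++++---------------++++++.  
195      .++++++---------------+++++-   
200       .-++++--------------+++++-    
205 .      .-+++++----------++++++.     
210          .-+++++++++---++++-..      
215             ..--++++-----..         
220                   ......            
225                                     
230                      .              
235                      ..
```

Request:
step_hand:
  ticks: {"steps": [[-0.02,0,-0.03,0,0],[0,0,-0.06,0,0],[0,0,-0.06,0,0],[0,0,0,0,0],[0,0,0,0,0],[0,0,0,0,0]]}

```text
t: 33.45
tool_pos: [0.5847, -0.1204, 0.2704]
ee_rot: [-179.8, -0.1, 99.1]
ft_force: [0.8, 0.5, -0.4]
grip_width: -0.0
finger_force: 0.0
```

```bash
python3 -c "
from bench import arm
print(arm.hand_in())"
```

```text
the job is handed in; nothing more can be done
None
```

I refitted the filter and handed the job in at about 33 s: the ring is shut on its stop, the bolt is in the slot and the knob is screwed until it stopped turning. The hand-in gave no verdict, and I did not re-measure the filter after clamping.

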